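# Load a bottle on the shaker and lock it with its collar

### The arm

A 6-joint arm with a two-finger parallel gripper is mounted at the origin on a cart in front of the work surface, level with it; the furniture and walls round the work are solid. World frame = base frame: x ahead of the robot, y to its left, z up, the work surface at z = 0. Lengths are in m, angles in rad, forces in N, time in s.
With the tool pointing down it reaches from about 0.3 to 0.775 m from the base axis. Payload 14.6 kg.
Tool frame: the origin (TCP) lies at the very end of the fingers, on their centre line; the grasp point (between the pads) lies 19 mm behind it; z points along the fingers, y is the direction in which the jaws open and shut (so a half turn about z gives the same grasp; the last joint's range is limited). The gripper opens to 94 mm and grips with 3 to 60 N. Pads are 16 mm wide; open, the fingers measure 119 mm over their backs; the gripper's body (75 mm by 177 mm) begins 78 mm behind the grasp point.
Start: joints at [-1.269, 0.3, 1.521, -0, 1.321, -0.067], TCP at [0.198, -0.513, 0.205] pointing down, gripper open.
Joint ranges: [-3.03, 3.03], [-0.79, 2.21], [0.23, 2.52], [-1.04, 4.18], [0, 3.07], [-2.55, 2.55]. Speed limits (rad/s): [2.22, 2.22, 2.57, 3.14, 3.14, 3.14].

### API

Orientations are given as [roll, pitch, yaw] about the fixed x, y, z axes, in that order (R = Rz(yaw) Ry(pitch) Rx(roll)).
In Python, from station import get_obs, vision, hand_in gives the robot as it stands.
- The arm moves only by the tool play_rows, never from a script. Its argument "moves" is a list of rows, each an object with "claw": the opening, from 0 (shut) to 1 (fully open); "linear": the shift along the tool's x, y, z in mm, a list of three; "turn": the turn, a rotation vector about the tool's x, y, z in rad, a list of three. In form: [{"claw": claw, "linear": [tx, ty, tz], "turn": [ax, ay, az]}, ...]. A call has 1 to 8 rows; each row is the pose to reach, as a shift and turn from the pose measured when the call began, along the tool's axes at that moment; what a row does not reach only later rows make up. A row lasts 1/8 s, in which the tool goes at most 62.5 mm and 10.7 degrees, less where a joint would pass 70% of its speed; a pose out of reach is approached as far as the arm can. A call with a gripper value outside its range is refused whole. The fingers move at their own pace and stop on an object; "force" is the grip in N (left out, the last holds). Time passes only in rows, so rows that repeat a pose let the fingers close. It gives the time, the measured TCP pose, the force and the opening at its end, in the units of the state.
- get_obs(): the state, without advancing time (a new reading comes with each control period).
- vision.camera(name): name is "scene" or "top"; returns the picture (420x560x3 uint8, blue, green, red); there is no depth.
- vision.camera_info(name): a dict with "camera_matrix" (3x3 intrinsics, pixels), "rvec" (rotation vector, rad) and "tvec" (3), from world to camera coordinates, as OpenCV has them. Camera axes: x right, y down, z forward; pixel columns grow to the right and rows downward; lengths in m; the calibration is good to about 2 mm. A picture is of the moment at which its call begins. camera_info takes no time and is no camera call.
- hand_in(): hands the job in, once; it reports no verdict.
The state is a dict: "time_s": time; "qpos": joint angles; "joint_vel": joint speeds; "tau": joint torques, N m; "ee_pos": TCP position; "eef_rot": TCP orientation; "force": force on the tool from outside, world axes, zero at the start; "moment": the same for the moment, N m; "grip_width": finger opening in m.
Only numpy, scipy, OpenCV 4.12 (cv2) and the standard library are available. Lean on these libraries where they do the work, as an engineer would, in place of code of your own. Each camera call takes 0.05 s, during which the arm holds its last target.

### The job

Get the small blue-capped bottle on the worktop, to the right of the shaker, ready for shaking: first stand it upright on the floor of the empty cup on the shaker (set it down, do not drop it), and only then slip the steel collar over its cap so that the collar rests level on the bottle's shoulder. Let go of both, and leave the large blue-capped bottle near it standing where it is.

Things in the scene. Friction and masses are not known exactly. Their poses are not given: they have to be found in the camera images.
- small_bottle_center (a point): Small clear glass bottle with a blue screw cap (fixed to it), standing upright: 105 mm high, 0.16 kg. Body 56 mm in diameter from its underside up to the shoulder at 66 mm; cap 35 mm in diameter from 67 to 105 mm above the underside, to be gripped from above. The point is the bottle's centre, on its axis and 52.5 mm above its underside; z is its axis, up.
- collar_center (a point): Plain steel collar (a thick tube, open at both ends) lying flat on the worktop: outer diameter 64 mm, bore 46 mm, 32 mm high, 0.2 kg. Grip it across its outside from above. The bore passes the bottle's cap but not the bottle's body, so on the bottle its lower rim rests on the shoulder, 66 mm above the bottle's underside, and covers most of the cap. The point is its centre, on the axis and half-way up; z is its axis.
- cup_floor (a point): Open round grey cup, fixed in the middle of the aluminium platform of a low white orbital shaker (160 mm deep, 150 mm wide, platform 68 mm above the worktop) that does not move. Bore 68 mm in diameter, flaring to 76 mm at the rim. The point is the centre of the cup's flat inner floor, 72 mm above the worktop; the rim is 30 mm above the point. z is up.
- large_bottle_center (a point): The wrong bottle, to be left alone: a large clear bottle with a blue cap, 69 mm in diameter and 138 mm high, upright. The point is its centre, on its axis and 69 mm above its underside.

How it is judged:
By the outcome, as a careful person would: the job done as asked, in the order asked, and still so for the second after the job is handed in, with the robot touching nothing.
It also fails if it takes over 64 s, if anything falls off the work surface, if the arm or the gripper's body presses on something with over 40 N, if the wrist force passes 120 N, or if a joint passes its speed limit or range.

## Working session

There is one attempt and no reset: what is moved stays moved. The work goes in short steps, Python scripts to look and compute and a tool call to move; the robot and the scene stay as the last step left them, time stands still between calls to the robot, and variables do not carry over. Pictures are saved under pics/ and viewed, and the job is handed in when it is done.

Besides the shell and the picture viewer there is one more tool, called after "Emit:" as name(argument=value, ...) on one line, values as JSON. play_rows: Moves the arm, as the interface text tells. Its arguments: {"type":"object","properties":{"moves":{"type":"array","items":{"type":"object","properties":{"claw":{"type":"number"},"linear":{"type":"array","items":{"type":"number"}},"turn":{"type":"array","items":{"type":"number"}}}}},"force":{"type":"number"}},"required":["moves"]}

```bash
mkdir -p pics; ls; python3 - <<'E'
from station import get_obs, vision
import cv2
for n in("scene","top"):
    im=vision.camera(n); cv2.imwrite(f"pics/{n}0.png",im); print(vision.camera_info(n))
o=get_obs(); print(o)
E
```

```text
pics
{'camera_matrix': array([[479.2515765 ,   0.        , 274.53496212],
       [  0.        , 479.2515765 , 207.29169911],
       [  0.        ,   0.        ,   1.        ]]), 'rvec': array([ 1.24342116, -2.26886654,  0.98927365]), 'tvec': array([0.27287648, 0.39593336, 0.92776047])}
{'camera_matrix': array([[523.22476971,   0.        , 277.42526386],
       [  0.        , 523.22476971, 212.12544617],
       [  0.        ,   0.        ,   1.        ]]), 'rvec': array([ 2.0952066 , -2.11323982,  0.23471796]), 'tvec': array([0.00483269, 0.54863627, 0.97273026])}
{'time_s': 0.1, 'qpos': array([-1.26861255e+00,  3.00395120e-01,  1.52152051e+00, -2.04348947e-05,
        1.32067044e+00, -6.65855295e-02]), 'joint_vel': array([ 3.19847532e-04,  6.65546252e-05, -2.41468413e-03, -4.99382362e-04,
        6.30897428e-05,  5.93904541e-04]), 'tau': array([ 5.19941077e-04, -5.32648730e+01, -3.53286338e+01,  7.09338533e-02,
        2.34735967e-02, -7.32898320e-05]), 'ee_pos': array([ 0.19818868, -0.51280559,  0.20495362]), 'eef_rot': array([-3.14060012e+00, -4.63480320e-05,  3.68774349e-01]), 'force': array([ 0.13206184, -0.32972828,  0.00636541]), 'moment': array([-0.00854463, -0.01278223,  0.03917026]), 'grip_width': 0.09404441142582386}
```

View pics/scene0.png

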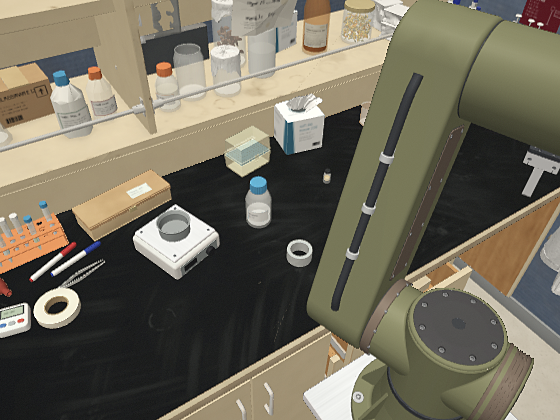

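View pics/top0.png

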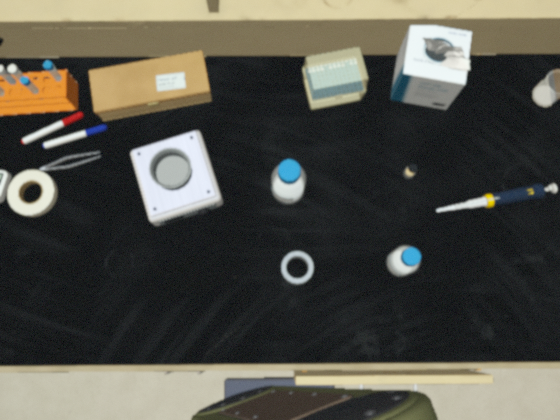

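The top view shows the shaker with its cup at (171,170), the large bottle's cap at (289,170), the collar at (297,267) and a smaller bottle's cap at (411,257). In the scene view the arm hides the smaller bottle. Next I'll measure them.

```bash
cat > h.py <<'E'
import cv2, numpy as np
from station import get_obs, vision
def cam(n):
    c=vision.camera_info(n); K=c['camera_matrix'];R=cv2.Rodrigues(c['rvec'])[0];t=c['tvec'];return K,R,t
def ray(n,u,v):
    K,R,t=cam(n); d=R.T@np.linalg.inv(K)@np.array([u,v,1.]); return -R.T@t,d
def onz(n,pts,z):
    out=[]
    for u,v in np.reshape(pts,(-1,2)):
        o,d=ray(n,u,v); out.append((o+d*(z-o[2])/d[2])[:2])
    return np.array(out)
def circ(xy):
    xy=np.asarray(xy); A=np.c_[2*xy,np.ones(len(xy))]; s=np.linalg.lstsq(A,(xy**2).sum(1),rcond=None)[0]
    r=np.sqrt(s[2]+s[0]**2+s[1]**2); res=np.hypot(*(xy-s[:2]).T)-r
    return s[:2],2*r,res.std()
def proj(n,P):
    c=vision.camera_info(n); return cv2.projectPoints(np.reshape(np.float64(P),(-1,3)),c['rvec'],c['tvec'],c['camera_matrix'],None)[0].reshape(-1,2)
def big(m,box=None):
    m=m.astype(np.uint8)*255
    if box: k=np.zeros_like(m);x0,y0,x1,y1=box;k[y0:y1,x0:x1]=1;m=m*k
    cs,h=cv2.findContours(m,cv2.RETR_CCOMP,cv2.CHAIN_APPROX_NONE)
    return sorted(zip(cs,h[0]),key=lambda a:-cv2.contourArea(a[0])) if cs else []
E
cat > m1.py <<'E'
from h import *
im=cv2.imread('pics/top0.png'); hsv=cv2.cvtColor(im,cv2.COLOR_BGR2HSV)
print('cam',ray('top',280,210)[0],ray('scene',280,210)[0])
blue=cv2.inRange(hsv,(95,120,80),(115,255,255))>0
for nm,box,z in(('small',(380,235,430,285),.105),('large',(265,150,315,210),.138)):
    c=big(blue,box)[0][0]; e=cv2.minEnclosingCircle(c); print(nm,e,circ(onz('top',c+.0,z)), onz('top',[e[0]],z))
g=im.min(2)>90
for c,h in big(g,(270,240,325,295))[:3]:
  for z in (.032,0): print('collar',cv2.contourArea(c),cv2.minEnclosingCircle(c),z,circ(onz('top',c+.0,z)))
cv2.imwrite('pics/crop0.png',np.hstack([cv2.resize(im[y:y+100,x:x+100],(400,400),interpolation=2) for x,y in((125,120),(360,210))]))
E
python3 m1.py
```

```text
cam [0.32116431 0.00142277 1.0696171 ] [-0.18541157  0.45800011  0.9207729 ]
small ((411.5, 255.88461303710938), 9.997881889343262) (array([ 0.45366222, -0.24771721]), np.float64(0.03402584597210884), np.float64(0.001297112025827797)) [[ 0.45341581 -0.24775508]]
large ((288.7640380859375, 169.94381713867188), 12.369073867797852) (array([ 0.61189047, -0.02201301]), np.float64(0.043870780712419684), np.float64(0.0014838639967765547)) [[ 0.61151707 -0.02153252]]
collar 853.5 ((297.0, 267.0), 17.117341995239258) 0.032 (array([ 0.44331803, -0.03771941]), np.float64(0.06556339997871885), np.float64(0.0006581567416801745))
collar 853.5 ((297.0, 267.0), 17.117341995239258) 0 (array([ 0.44708524, -0.03892655]), np.float64(0.06758536820265995), np.float64(0.0006784542250088892))
collar 354.5 ((296.8863525390625, 267.0), 11.292250633239746) 0.032 (array([ 0.44303828, -0.03739849]), np.float64(0.042332533851347144), np.float64(0.0007074857642622498))
collar 354.5 ((296.8863525390625, 267.0), 11.292250633239746) 0 (array([ 0.44679686, -0.03859573]), np.float64(0.04363806465531966), np.float64(0.0007293045493570569))
```

View pics/crop0.png

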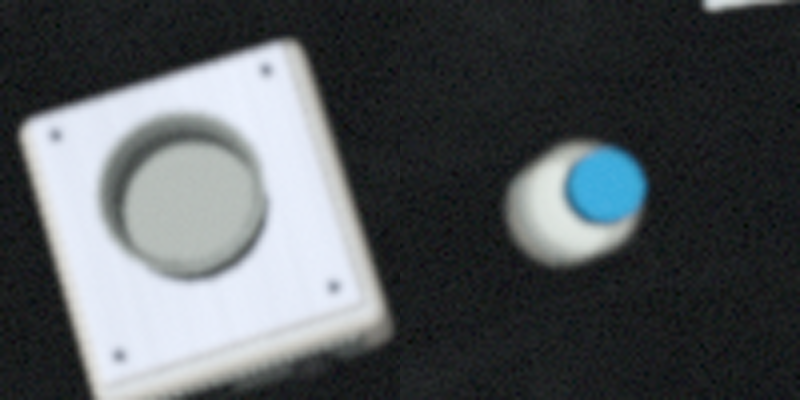

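The smaller bottle's cap measures 34 mm across and the large one's 44 mm, so the bottle at (0.4535,-0.2477) is the target. Next, the cup, using the platform screws and the rim in both views.

```bash
cat > m2.py <<'E'
from h import *
s=np.array([(55,135),(266,70),(334,287),(119,355)])/4+np.array([125,120])-.375
p=onz('top',s,.068+.003); print('screws',p,p.mean(0))
im=cv2.imread('pics/top0.png'); sc=cv2.imread('pics/scene0.png')
# purple-white platform vs gray cup: blue minus green
d=im[...,0].astype(int)-im[...,1]
pl=(d>8)&(im.min(2)>180)
for c,h in big(pl,(125,120,230,230))[:4]:
    print(cv2.contourArea(c),cv2.minEnclosingCircle(c),[circ(onz('top',c+0.,z)) for z in(.068,.102)] if len(c)>20 else '')
cv2.imwrite('pics/c2.png',np.hstack([cv2.resize(sc[y:y+100,x:x+100],(400,400),interpolation=2) for x,y in((125,185),(250,200))]))
E
python3 m2.py
```

```text
screws [[0.66975544 0.27828228]
 [0.70340243 0.173327  ]
 [0.589607   0.13660594]
 [0.55604721 0.24125001]] [0.62970302 0.20736631]
4302.0 ((173.0, 172.5), 46.51084899902344) [(array([0.6312072 , 0.20774386]), np.float64(0.15463005433765872), np.float64(0.008672958755743544)), (array([0.62068276, 0.20074026]), np.float64(0.14938112052679545), np.float64(0.008378554238793802))]
1534.5 ((170.2089385986328, 168.8019256591797), 22.962955474853516) [(array([0.6389801, 0.2134701]), np.float64(0.09057965064501843), np.float64(0.0016014047574108856)), (array([0.62819181, 0.20627213]), np.float64(0.08750491467029725), np.float64(0.0015470449008354646))]
8.0 ((191.0, 137.0), 2.0000998973846436) 
7.0 ((154.5, 208.5), 1.581238865852356)
```

View pics/c2.png

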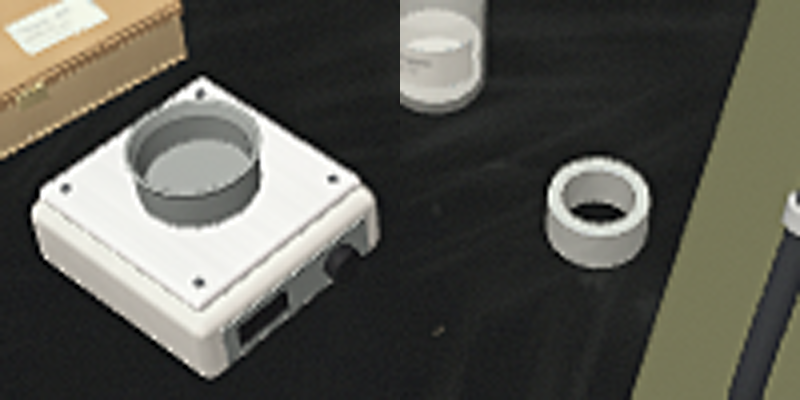

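```bash
cat > m3.py <<'E'
from h import *
s=np.array([(201,94),(332,179),(198,283),(66,188)])/4+np.array([125,185])-.375
p=onz('scene',s,.068);print('scene screws mean',p.mean(0))
r=np.array([(124,150),(193,104),(262,143),(193,193)])/4+np.array([125,185])-.375
p=onz('scene',r,.102);print('rim',p,p.mean(0),circ(p))
c=np.array([(547,195),(600,157),(650,195),(600,237)])/4+np.array([150,200])-.375
p=onz('scene',c,.032);print('collar',circ(p))
print('wall base',onz('top',[(280,55),(200,60)],0))
x=onz('top',[(280,55)],0)[0,0]; o,d=ray('top',280,20); print('top z', o+d*(x-o[0])/d[0])
E
python3 m3.py
```

```text
scene screws mean [0.63084914 0.21144705]
rim [[0.64821741 0.24792888]
 [0.66315628 0.19644704]
 [0.60964128 0.17534471]
 [0.59332121 0.22766821]] [0.62858404 0.21184721] (array([0.62824566, 0.21199625]), np.float64(0.0794061654098989), np.float64(0.0014292902964409238))
collar (array([ 0.44357044, -0.03421699]), np.float64(0.06520443253165686), np.float64(0.0005927384659918276))
wall base [[ 0.92445986 -0.00881241]
 [ 0.91371782  0.17073565]]
top z [ 0.92445986 -0.00824576  0.13607004]
```

Emit:
play_rows(moves=[{"claw": 1, "linear": [55, -26, 0], "turn": [0, 0, 0.06]}, {"claw": 1, "linear": [110, -52, 0], "turn": [0, 0, 0.12]}, {"claw": 1, "linear": [165, -78, 0], "turn": [0, 0, 0.19]}, {"claw": 1, "linear": [220, -104, 0], "turn": [0, 0, 0.25]}, {"claw": 1, "linear": [275, -130, 0], "turn": [0, 0, 0.31]}, {"claw": 1, "linear": [334, -157, 0], "turn": [0, 0, 0.369]}, {"claw": 1, "linear": [334, -157, 0], "turn": [0, 0, 0.369]}, {"claw": 1, "linear": [334, -157, 0], "turn": [0, 0, 0.369]}], force=20)

```text
time_s: 1.1
ee_pos: [0.4529, -0.246, 0.2048]
eef_rot: [-3.14, 0.001, 0.001]
force: [-0.1, -0.1, 0.3]
grip_width: 0.0944
```

```bash
python3 - <<'E'
from h import *
for n in("scene","top"):
    cv2.imwrite(f"pics/{n}1.png",vision.camera(n))
o=get_obs(); print(o['ee_pos'],o['eef_rot'],o['force'],proj('scene',o['ee_pos']),proj('top',o['ee_pos']))
a=cv2.imread('pics/scene1.png');b=cv2.imread('pics/top1.png')
cv2.imwrite('pics/j1.png',np.hstack([cv2.resize(x,(400,300)) for x in(a,b)]))
E
```

```text
[ 0.45240609 -0.24684274  0.2050202 ] [-3.14056088e+00  6.54294571e-04 -1.23965504e-03] [-0.75193161 -0.19597526 -0.3397688 ] [[372.4811714 163.5666235]] [[425.94576237 248.18669624]]
```

View pics/scene1.png

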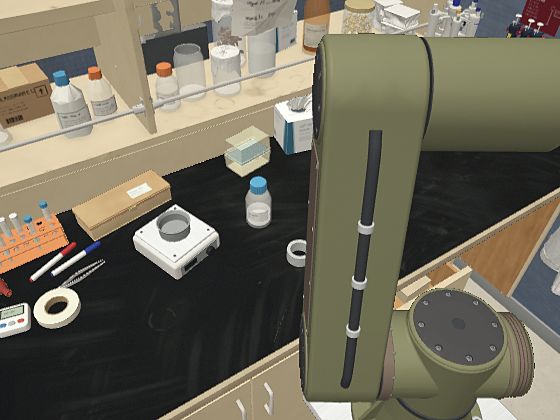

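View pics/top1.png

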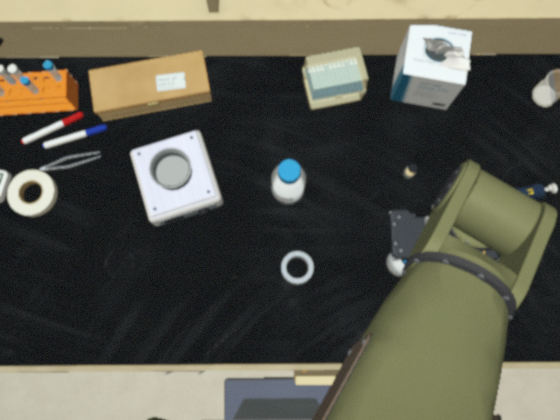

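Both views are blocked by the arm over the bottle, but the bottle's edge is still visible at (397,263), so it has not moved. Next I'll descend to z≈0.072 with the jaws open.

Emit:
play_rows(moves=[{"claw": 1, "linear": [1, 0, 30], "turn": [0, 0, 0]}, {"claw": 1, "linear": [1, 0, 60], "turn": [0, 0, 0]}, {"claw": 1, "linear": [1, 0, 85], "turn": [0, 0, 0]}, {"claw": 1, "linear": [1, 0, 105], "turn": [0, 0, 0]}, {"claw": 1, "linear": [1, 0, 120], "turn": [0, 0, 0]}, {"claw": 1, "linear": [1, 0, 129], "turn": [0, 0, 0]}, {"claw": 1, "linear": [1, 0, 133], "turn": [0, 0, 0]}, {"claw": 1, "linear": [1, 0, 133], "turn": [0, 0, 0]}])

```text
time_s: 2.2
ee_pos: [0.4534, -0.2468, 0.0722]
eef_rot: [-3.141, 0.0, -0.001]
force: [0.1, -0.2, 0.3]
grip_width: 0.0939
```

Emit:
play_rows(moves=[{"claw": 0.3, "linear": [0, 0, 0], "turn": [0, 0, 0]}, {"claw": 0.3, "linear": [0, 0, 0], "turn": [0, 0, 0]}, {"claw": 0.3, "linear": [0, 0, 0], "turn": [0, 0, 0]}, {"claw": 0.3, "linear": [0, 0, 0], "turn": [0, 0, 0]}, {"claw": 0.3, "linear": [0, 0, 0], "turn": [0, 0, 0]}, {"claw": 0.3, "linear": [0, 0, 0], "turn": [0, 0, 0]}, {"claw": 0.3, "linear": [0, 0, 0], "turn": [0, 0, 0]}, {"claw": 0.3, "linear": [0, 0, 0], "turn": [0, 0, 0]}], force=20)

```text
time_s: 3.2
ee_pos: [0.4534, -0.2468, 0.0722]
eef_rot: [-3.141, 0.0, -0.001]
force: [0.8, -0.7, -1.7]
grip_width: 0.034
```

Emit:
play_rows(moves=[{"claw": 0, "linear": [0, 0, 0], "turn": [0, 0, 0]}, {"claw": 0, "linear": [0, 0, -5], "turn": [0, 0, 0]}, {"claw": 0, "linear": [0, 0, -20], "turn": [0, 0, 0]}, {"claw": 0, "linear": [0, 0, -50], "turn": [0, 0, 0]}, {"claw": 0, "linear": [0, 0, -90], "turn": [0, 0, 0]}, {"claw": 0, "linear": [0, 0, -140], "turn": [0, 0, 0]}, {"claw": 0, "linear": [0, 0, -180], "turn": [0, 0, 0]}, {"claw": 0, "linear": [0, 0, -200], "turn": [0, 0, 0]}])

```text
time_s: 4.2
ee_pos: [0.4536, -0.2471, 0.2757]
eef_rot: [3.14, -0.003, -0.001]
force: [0.5, 0.2, -3.3]
grip_width: 0.0345
```

Emit:
play_rows(moves=[{"claw": 0, "linear": [5, -13, 0], "turn": [0, 0, 0]}, {"claw": 0, "linear": [16, -42, 0], "turn": [0, 0, 0]}, {"claw": 0, "linear": [32, -83, 0], "turn": [0, 0, 0]}, {"claw": 0, "linear": [48, -125, 0], "turn": [0, 0, 0]}, {"claw": 0, "linear": [64, -166, 0], "turn": [0, 0, 0]}, {"claw": 0, "linear": [80, -208, 0], "turn": [0, 0, 0]}, {"claw": 0, "linear": [92, -239, 0], "turn": [0, 0, 0]}, {"claw": 0, "linear": [96, -250, 0], "turn": [0, 0, 0]}])

```text
time_s: 5.2
ee_pos: [0.5498, 0.005, 0.2748]
eef_rot: [3.141, -0.001, 0.001]
force: [0.0, 0.2, -2.0]
grip_width: 0.0345
```

Emit:
play_rows(moves=[{"claw": 0, "linear": [8, -20, 0], "turn": [0, 0, 0]}, {"claw": 0, "linear": [22, -58, 0], "turn": [0, 0, 0]}, {"claw": 0, "linear": [38, -98, 0], "turn": [0, 0, 0]}, {"claw": 0, "linear": [54, -140, 0], "turn": [0, 0, 0]}, {"claw": 0, "linear": [68, -176, 0], "turn": [0, 0, 0]}, {"claw": 0, "linear": [77, -199, 0], "turn": [0, 0, 0]}, {"claw": 0, "linear": [80, -206, 0], "turn": [0, 0, 0]}, {"claw": 0, "linear": [80, -206, 0], "turn": [0, 0, 0]}])

```text
time_s: 6.2
ee_pos: [0.6295, 0.2106, 0.2743]
eef_rot: [3.14, -0.001, 0.001]
force: [-0.5, -1.0, -3.1]
grip_width: 0.0342
```

```bash
python3 - <<'E'
from h import *
for n in("scene","top"):
    cv2.imwrite(f"pics/{n}2.png",vision.camera(n))
o=get_obs(); print(o['ee_pos'],o['eef_rot'],o['force'],o['grip_width'],proj('scene',o['ee_pos']),proj('top',o['ee_pos']))
E
```

```text
[0.62948715 0.21003211 0.27483508] [ 3.14050190e+00 -1.26806693e-03 -1.46409211e-07] [-0.83352102  0.0837149  -2.97847314] 0.03445396873259822 [[162.86918322 164.2573309 ]] [[146.62199462 135.08679432]]
```

View pics/scene2.png

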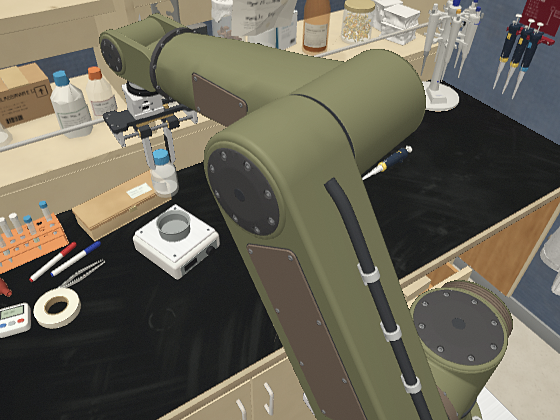

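View pics/top2.png

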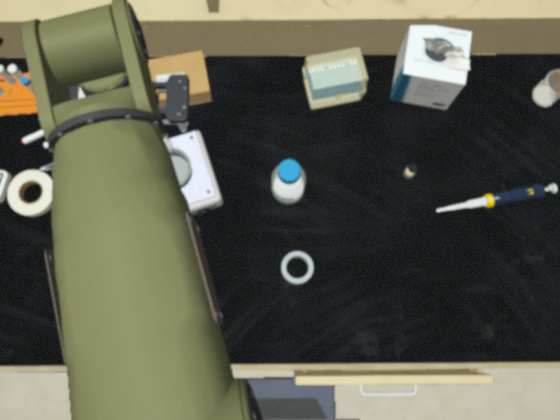

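In the scene view the bottle hangs upright with its cap at (162,158), and the cup is at (174,225). The top view is blocked by the arm. I'll descend to just above the rim and check the alignment there.

Emit:
play_rows(moves=[{"claw": 0, "linear": [0, 0, 10], "turn": [0, 0, 0]}, {"claw": 0, "linear": [0, 0, 25], "turn": [0, 0, 0]}, {"claw": 0, "linear": [0, 0, 42], "turn": [0, 0, 0]}, {"claw": 0, "linear": [0, 0, 58], "turn": [0, 0, 0]}, {"claw": 0, "linear": [0, 0, 71], "turn": [0, 0, 0]}, {"claw": 0, "linear": [0, 0, 79], "turn": [0, 0, 0]}, {"claw": 0, "linear": [0, 0, 82], "turn": [0, 0, 0]}, {"claw": 0, "linear": [0, 0, 82], "turn": [0, 0, 0]}])

```text
time_s: 7.3
ee_pos: [0.6297, 0.21, 0.1931]
eef_rot: [3.141, -0.002, 0.0]
force: [0.2, -0.4, -1.5]
grip_width: 0.0342
```

```bash
python3 - <<'E'
from h import *
im=vision.camera('scene');cv2.imwrite("pics/scene3.png",im)
o=get_obs(); e=o['ee_pos'];print(e,o['force'],o['grip_width'])
zb=e[2]-.0722
c=im[120:270,100:250]; c=cv2.resize(c,(600,600),interpolation=2)
a=np.linspace(0,2*np.pi,60)
def dr(ctr,r,z,col):
    P=proj('scene',[(ctr[0]+r*np.cos(t),ctr[1]+r*np.sin(t),z) for t in a]); cv2.polylines(c,[np.int32((P-[100,120]+.375)*4)],True,col,1)
dr(e,.028,zb,(0,0,255));dr(e,.028,zb+.066,(0,0,255));dr(e,.0175,zb+.105,(0,0,255))
dr((.6295,.2097),.038,.102,(0,255,0))
cv2.imwrite('pics/c3.png',c)
E
```

```text
[0.62977339 0.21000393 0.19332054] [ 1.12972811  0.17927697 -2.79513248] 0.03430431010960073
```

View pics/c3.png

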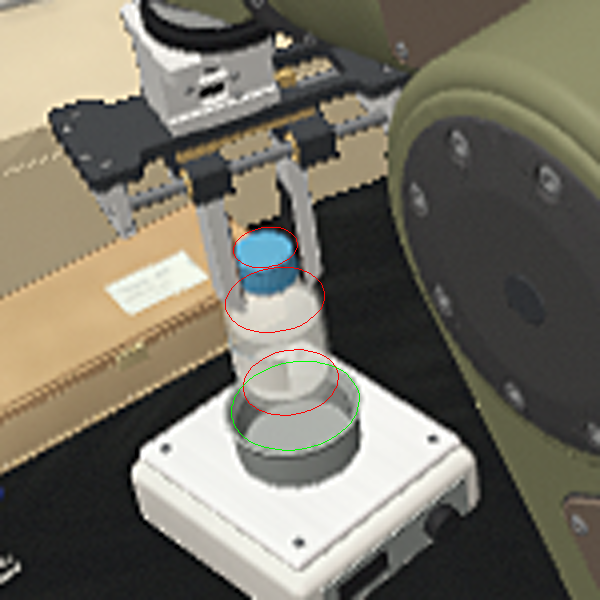

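The bottle hangs upright. Relative to the prediction its base and the cup rim are both offset about 1 px, which is calibration bias, so it is centred over the cup to within 2 mm. Lowering slowly.

Emit:
play_rows(moves=[{"claw": 0, "linear": [0, 0, 8], "turn": [0, 0, 0]}, {"claw": 0, "linear": [0, 0, 18], "turn": [0, 0, 0]}, {"claw": 0, "linear": [0, 0, 28], "turn": [0, 0, 0]}, {"claw": 0, "linear": [0, 0, 36], "turn": [0, 0, 0]}, {"claw": 0, "linear": [0, 0, 42], "turn": [0, 0, 0]}, {"claw": 0, "linear": [0, 0, 45], "turn": [0, 0, 0]}, {"claw": 0, "linear": [0, 0, 46], "turn": [0, 0, 0]}, {"claw": 0, "linear": [0, 0, 46], "turn": [0, 0, 0]}])

```text
time_s: 8.35
ee_pos: [0.6299, 0.21, 0.1475]
eef_rot: [3.141, -0.002, 0.0]
force: [-0.4, 0.4, -3.0]
grip_width: 0.0343
```

Emit:
play_rows(moves=[{"claw": 0, "linear": [0, 0, 1], "turn": [0, 0, 0]}, {"claw": 0, "linear": [0, 0, 1], "turn": [0, 0, 0]}, {"claw": 0, "linear": [0, 0, 2], "turn": [0, 0, 0]}, {"claw": 0, "linear": [0, 0, 2], "turn": [0, 0, 0]}])

```text
time_s: 8.85
ee_pos: [0.6299, 0.21, 0.1454]
eef_rot: [3.141, -0.002, 0.0]
force: [0.5, -0.2, -2.7]
grip_width: 0.0343
```

Still hanging freely, at z 0.1454. The expected contact is at about 0.144.

Emit:
play_rows(moves=[{"claw": 0, "linear": [0, 0, 0.5], "turn": [0, 0, 0]}, {"claw": 0, "linear": [0, 0, 1], "turn": [0, 0, 0]}, {"claw": 0, "linear": [0, 0, 1], "turn": [0, 0, 0]}])

```text
time_s: 9.22
ee_pos: [0.6299, 0.21, 0.1444]
eef_rot: [3.141, -0.002, 0.0]
force: [-0.0, 0.5, -2.4]
grip_width: 0.034
```

Emit:
play_rows(moves=[{"claw": 0, "linear": [0, 0, 0.5], "turn": [0, 0, 0]}, {"claw": 0, "linear": [0, 0, 0.5], "turn": [0, 0, 0]}, {"claw": 0, "linear": [0, 0, 0.5], "turn": [0, 0, 0]}])

```text
time_s: 9.6
ee_pos: [0.6301, 0.21, 0.1443]
eef_rot: [3.141, -0.003, -0.0]
force: [0.6, -0.3, 2.9]
grip_width: 0.0344
```

Contact: the force changed from -2.4 to +2.9 N at the expected height. Releasing.

Emit:
play_rows(moves=[{"claw": 0.5, "linear": [0, 0, 0], "turn": [0, 0, 0]}, {"claw": 0.9, "linear": [0, 0, 0], "turn": [0, 0, 0]}, {"claw": 1, "linear": [0, 0, 0], "turn": [0, 0, 0]}, {"claw": 1, "linear": [0, 0, 0], "turn": [0, 0, 0]}, {"claw": 1, "linear": [0, 0, 0], "turn": [0, 0, 0]}, {"claw": 1, "linear": [0, 0, 0], "turn": [0, 0, 0]}])

```text
time_s: 10.35
ee_pos: [0.6301, 0.21, 0.1442]
eef_rot: [3.141, -0.003, 0.0]
force: [-0.1, 0.8, -0.7]
grip_width: 0.0909
```

Emit:
play_rows(moves=[{"claw": 1, "linear": [0, 0, -8], "turn": [0, 0, 0]}, {"claw": 1, "linear": [0, 0, -25], "turn": [0, 0, 0]}, {"claw": 1, "linear": [0, 0, -50], "turn": [0, 0, 0]}, {"claw": 1, "linear": [0, 0, -80], "turn": [0, 0, 0]}, {"claw": 1, "linear": [0, 0, -110], "turn": [0, 0, 0]}, {"claw": 1, "linear": [0, 0, -130], "turn": [0, 0, 0]}, {"claw": 1, "linear": [0, 0, -130], "turn": [0, 0, 0]}])

```text
time_s: 11.22
ee_pos: [0.6301, 0.2102, 0.2769]
eef_rot: [-3.141, -0.007, 0.0]
force: [0.1, -0.8, -0.8]
grip_width: 0.094
```

Emit:
play_rows(moves=[{"claw": 1, "linear": [-28, 37, 0], "turn": [0, 0, 0]}, {"claw": 1, "linear": [-62, 82, 0], "turn": [0, 0, 0]}, {"claw": 1, "linear": [-96, 126, 0], "turn": [0, 0, 0]}, {"claw": 1, "linear": [-130, 171, 0], "turn": [0, 0, 0]}, {"claw": 1, "linear": [-160, 210, 20], "turn": [0, 0, 0]}, {"claw": 1, "linear": [-187, 246, 40], "turn": [0, 0, 0]}, {"claw": 1, "linear": [-187, 246, 70], "turn": [0, 0, 0]}, {"claw": 1, "linear": [-187, 246, 70], "turn": [0, 0, 0]}])

```text
time_s: 12.22
ee_pos: [0.4425, -0.0359, 0.2041]
eef_rot: [-3.141, -0.003, -0.001]
force: [-0.2, -0.3, 0.9]
grip_width: 0.0938
```

```bash
python3 - <<'E'
from h import *
for n in("scene","top"):
    cv2.imwrite(f"pics/{n}4.png",vision.camera(n))
o=get_obs(); print(o['ee_pos'],o['eef_rot'],o['force'])
im=cv2.imread('pics/top4.png'); hsv=cv2.cvtColor(im,cv2.COLOR_BGR2HSV)
blue=cv2.inRange(hsv,(95,120,80),(115,255,255))>0
cs=big(blue,(130,110,220,220)); c=cs[0][0]; print('cap top view',circ(onz('top',c+0.,.177)),cv2.minEnclosingCircle(c))
im=cv2.imread('pics/scene4.png'); hsv=cv2.cvtColor(im,cv2.COLOR_BGR2HSV)
blue=cv2.inRange(hsv,(95,120,80),(115,255,255))>0
c=big(blue,(130,150,220,250))[0][0]; print(cv2.boundingRect(c))
a,b=cv2.imread('pics/scene4.png'),cv2.imread('pics/top4.png')
cv2.imwrite('pics/c4.png',np.hstack([cv2.resize(a[160:280,120:230],(400,436),interpolation=2),cv2.resize(b[120:240,120:230],(400,436),interpolation=2)]))
E
```

```text
[ 0.44387466 -0.03557536  0.2062453 ] [-3.14123949e+00 -6.87960001e-03  4.03304577e-04] [ 1.18649014 -0.19744533 -0.68923558]
cap top view (array([0.62744302, 0.20625818]), np.float64(0.03145050256965793), np.float64(0.0007549131255212581)) ((162.0, 156.0), 9.219644546508789)
(162, 193, 15, 16)
```

View pics/c4.png

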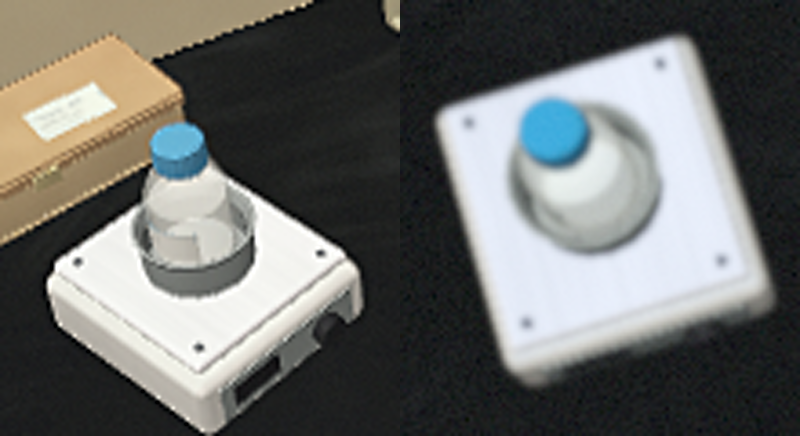

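View pics/scene4.png

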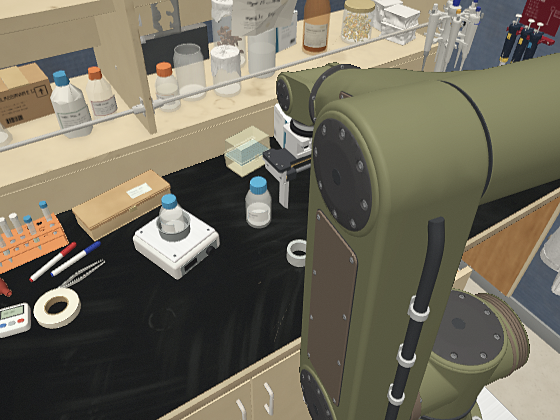

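The scene crop shows the bottle upright inside the cup with its cap at about (169,202). The top crop agrees, with the cap at (162,156). Checking the cap centre in the scene view as well.

```bash
python3 - <<'E'
from h import *
im=cv2.imread('pics/scene4.png'); hsv=cv2.cvtColor(im,cv2.COLOR_BGR2HSV)
m=cv2.inRange(hsv,(95,100,80),(115,255,255))
k=np.zeros_like(m);k[185:215,155:185]=m[185:215,155:185]
ys,xs=np.nonzero(k);V=hsv[ys,xs,2]; print(xs.min(),xs.max(),ys.min(),ys.max())
t=V>np.percentile(V,45)
for thr in (170,190,200,210):
    s=(k>0)&(hsv[...,2]>thr); n=big(s)
    if n: c=n[0][0]; print(thr,cv2.boundingRect(c),circ(onz('scene',c+0.,.177)))
cv2.imwrite('pics/c5.png',cv2.resize(im[180:250,130:215],(680,560),interpolation=0))
E
```

```text
161 176 193 208
170 (161, 194, 15, 10) (array([0.62850912, 0.21315802]), np.float64(0.0300698020694862), np.float64(0.0009576741488525537))
190 (162, 194, 14, 10) (array([0.62844654, 0.2128779 ]), np.float64(0.02943724619003131), np.float64(0.0009501874070168158))
200 (162, 194, 14, 10) (array([0.6286187 , 0.21283615]), np.float64(0.029233724601287463), np.float64(0.0009925622150986004))
210 (162, 195, 13, 9) (array([0.62868895, 0.21353723]), np.float64(0.02743201115615264), np.float64(0.0011879335309597403))
```

View pics/c5.png

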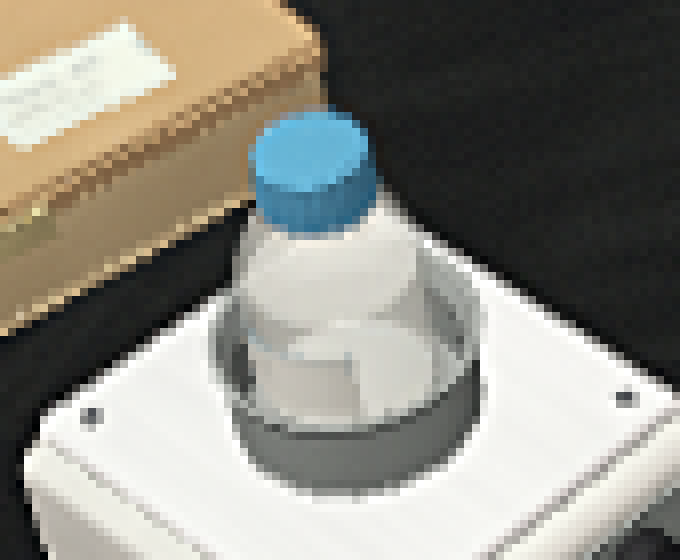

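The two views average to a cap position of (0.628,0.210), which agrees with the release pose. Descending onto the collar.

Emit:
play_rows(moves=[{"claw": 1, "linear": [0, 0, 35], "turn": [0, 0, 0]}, {"claw": 1, "linear": [0, 0, 75], "turn": [0, 0, 0]}, {"claw": 1, "linear": [0, 0, 115], "turn": [0, 0, 0]}, {"claw": 1, "linear": [0, 0, 150], "turn": [0, 0, 0]}, {"claw": 1, "linear": [0, 0, 175], "turn": [0, 0, 0]}, {"claw": 1, "linear": [0, 0, 188], "turn": [0, 0, 0]}, {"claw": 1, "linear": [0, 0, 193], "turn": [0, 0, 0]}, {"claw": 1, "linear": [0, 0, 193], "turn": [0, 0, 0]}])

```text
time_s: 13.32
ee_pos: [0.4457, -0.0355, 0.0138]
eef_rot: [-3.141, -0.008, 0.001]
force: [0.6, -1.0, -0.2]
grip_width: 0.0942
```

Emit:
play_rows(moves=[{"claw": 1, "linear": [-2, 0, 4], "turn": [0, -0.007, 0]}, {"claw": 1, "linear": [-2, 0, 8], "turn": [0, -0.007, 0]}, {"claw": 1, "linear": [-2, 0, 9], "turn": [0, -0.007, 0]}, {"claw": 1, "linear": [-2, 0, 9], "turn": [0, -0.007, 0]}])

```text
time_s: 13.82
ee_pos: [0.4438, -0.0355, 0.0048]
eef_rot: [-3.141, -0.001, 0.001]
force: [-0.5, -0.2, 0.2]
grip_width: 0.0939
```

Emit:
play_rows(moves=[{"claw": 0.6, "linear": [0, 0, 0], "turn": [0, 0, 0]}, {"claw": 0.6, "linear": [0, 0, 0], "turn": [0, 0, 0]}, {"claw": 0.6, "linear": [0, 0, 0], "turn": [0, 0, 0]}, {"claw": 0.6, "linear": [0, 0, 0], "turn": [0, 0, 0]}, {"claw": 0, "linear": [0, 0, 0], "turn": [0, 0, 0]}, {"claw": 0, "linear": [0, 0, 0], "turn": [0, 0, 0]}], force=25)

```text
time_s: 14.58
ee_pos: [0.4438, -0.0355, 0.0049]
eef_rot: [-3.141, -0.001, 0.001]
force: [0.2, -0.0, 1.2]
grip_width: 0.0622
```

Emit:
play_rows(moves=[{"claw": 0, "linear": [0, 0, -5], "turn": [0, 0, 0]}, {"claw": 0, "linear": [0, 0, -20], "turn": [0, 0, 0]}, {"claw": 0, "linear": [0, 0, -50], "turn": [0, 0, 0]}, {"claw": 0, "linear": [0, 0, -95], "turn": [0, 0, 0]}, {"claw": 0, "linear": [0, 0, -145], "turn": [0, 0, 0]}, {"claw": 0, "linear": [0, 0, -195], "turn": [0, 0, 0]}, {"claw": 0, "linear": [0, 0, -230], "turn": [0, 0, 0]}, {"claw": 0, "linear": [0, 0, -240], "turn": [0, 0, 0]}])

```text
time_s: 15.58
ee_pos: [0.4439, -0.0356, 0.2473]
eef_rot: [3.141, -0.005, 0.001]
force: [-0.6, -0.3, -3.4]
grip_width: 0.0623
```

Emit:
play_rows(moves=[{"claw": 0, "linear": [14, -18, 0], "turn": [0, 0, 0]}, {"claw": 0, "linear": [42, -55, 0], "turn": [0, 0, 0]}, {"claw": 0, "linear": [75, -99, 0], "turn": [0, 0, 0]}, {"claw": 0, "linear": [108, -143, 0], "turn": [0, 0, 0]}, {"claw": 0, "linear": [141, -187, 0], "turn": [0, 0, 0]}, {"claw": 0, "linear": [168, -223, 0], "turn": [0, 0, 0]}, {"claw": 0, "linear": [182, -241, 0], "turn": [0, 0, 0]}, {"claw": 0, "linear": [185, -245, 0], "turn": [0, 0, 0]}])

```text
time_s: 16.58
ee_pos: [0.6286, 0.2103, 0.246]
eef_rot: [3.14, -0.002, 0.002]
force: [-0.4, 0.1, -0.8]
grip_width: 0.0625
```

Emit:
play_rows(moves=[{"claw": 0, "linear": [0, 0, 0], "turn": [0, 0, 0]}, {"claw": 0, "linear": [0, 0, 0], "turn": [0, 0, 0]}])

```text
time_s: 16.82
ee_pos: [0.6282, 0.2095, 0.2459]
eef_rot: [3.14, -0.001, 0.001]
force: [-0.1, 0.5, -1.2]
grip_width: 0.0624
```

Emit:
play_rows(moves=[{"claw": 0, "linear": [0, 0, 10], "turn": [0, 0, 0]}, {"claw": 0, "linear": [0, 0, 24], "turn": [0, 0, 0]}, {"claw": 0, "linear": [0, 0, 38], "turn": [0, 0, 0]}, {"claw": 0, "linear": [0, 0, 49], "turn": [0, 0, 0]}, {"claw": 0, "linear": [0, 0, 54], "turn": [0, 0, 0]}, {"claw": 0, "linear": [0, 0, 55], "turn": [0, 0, 0]}, {"claw": 0, "linear": [0, 0, 55], "turn": [0, 0, 0]}])

```text
time_s: 17.7
ee_pos: [0.6284, 0.2095, 0.1913]
eef_rot: [3.14, -0.002, 0.001]
force: [-0.6, 0.1, -1.1]
grip_width: 0.0625
```

```bash
python3 - <<'E'
from h import *
im=vision.camera('scene');cv2.imwrite("pics/scene6.png",im)
o=get_obs(); e=o['ee_pos'];print(e,o['force'],o['grip_width'],o['eef_rot'])
c=im[160:260,120:220]; c=cv2.resize(c,(600,600),interpolation=2);d=c.copy()
a=np.linspace(0,2*np.pi,60); b=np.array([0,0])
def dr(ctr,r,z,col):
    P=proj('scene',[(ctr[0]+r*np.cos(t),ctr[1]+r*np.sin(t),z) for t in a]); cv2.polylines(d,[np.int32((P-[120,160]+.4)*6)],True,col,1)
for z in(-.0049,.0271): dr(e,.032,e[2]+z,(0,0,255))
dr(e,.0175,.177,(0,255,0)); dr(e,.0175,.139,(0,255,0))
cv2.imwrite('pics/c6.png',cv2.resize(np.hstack([c,d]),(800,400)))
E
```

```text
[0.62843591 0.209488   0.19142484] [ 1.16130523 -1.15201898 -1.02788881] 0.06241933511916674 [ 3.14047607e+00 -2.11633287e-03  1.09250104e-03]
```

View pics/c6.png

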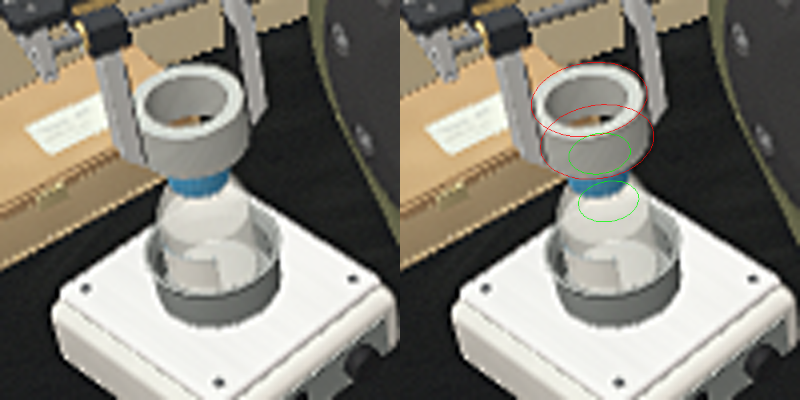

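The collar is above the cap and level, but the cap appears a little left of the collar's axis. I'll measure the relative offset precisely before going on.

```bash
cat > m6.py <<'E'
from h import *
im=cv2.imread('pics/scene6.png'); hsv=cv2.cvtColor(im,cv2.COLOR_BGR2HSV)
c,r,t=0,0,0
z=cv2.resize(im[170:220,145:190],(720,800),interpolation=0)[:, :]
cv2.imwrite('pics/c7.png',cv2.resize(z,(540,600),interpolation=0))
m=cv2.inRange(hsv,(95,90,50),(115,255,255))
for v in range(200,213):
    x=np.nonzero(m[v,145:190])[0]
    if len(x): print(v,x.min()+145,x.max()+145)
for v in range(174,212): print(v,im[v,150:188].mean(1).astype(int) if v%2==0 else '') if 0 else None
E
python3 m6.py
```

```text
202 177 177
203 175 176
204 162 176
205 162 176
206 163 175
207 163 174
208 166 172
```

View pics/c7.png

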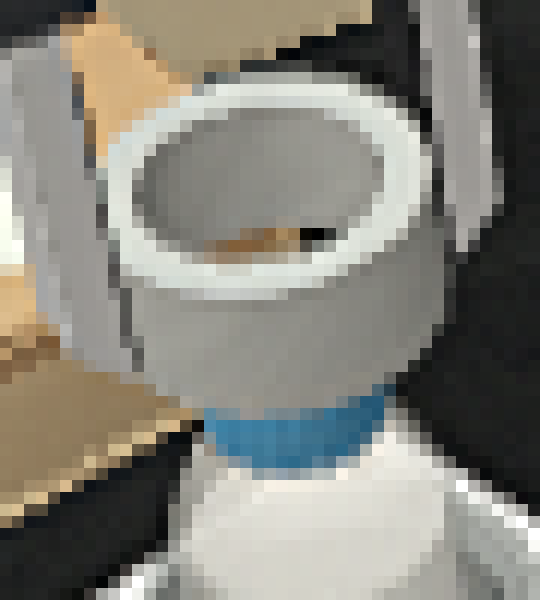

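```bash
python3 - <<'E'
from h import *
e=np.array([.6284,.2095,.1914])
for z in(.2185,.1865,.177,.139): print(z,proj('scene',[e[0],e[1],z]))
p=proj('scene',[[*e[:2],.16],[e[0]+.01,e[1],.16],[e[0],e[1]+.01,.16]]);print((p[1:]-p[0])/10)
print('collar top center',onz('scene',[(167.0,185.0)],.2185))
b=cv2.imread('pics/scene4.png'); hsv=cv2.cvtColor(b,cv2.COLOR_BGR2HSV); m=cv2.inRange(hsv,(95,90,50),(115,255,255))
for v in range(192,212):
    x=np.nonzero(m[v,150:190])[0]
    if len(x): print(v,x.min()+150,x.max()+150,end='; ')
E
```

```text
0.2185 [[166.98700115 184.26104049]]
0.1865 [[168.96557626 194.89827683]]
0.177 [[169.53783037 197.97483538]]
0.139 [[171.76089391 209.92649301]]
[[-0.17551273 -0.24599221]
 [-0.39983928  0.15569606]]
collar top center [[0.626027   0.21050493]]
193 171 171; 194 168 173; 195 165 174; 196 163 175; 197 162 175; 198 162 176; 199 161 176; 200 162 176; 201 162 176; 202 162 177; 203 162 176; 204 162 176; 205 162 176; 206 163 175; 207 163 174; 208 166 172;
```

Calibration-free comparison puts the cap about 1.4 mm in +x and 2 mm in +y from the collar's axis, against a tolerance of 5.5 mm. I'll correct for most of it and lower in stages.

Emit:
play_rows(moves=[{"claw": 0, "linear": [1.5, -1.5, 0], "turn": [0, 0, 0]}, {"claw": 0, "linear": [1.5, -1.5, 2], "turn": [0, 0, 0]}, {"claw": 0, "linear": [1.5, -1.5, 5], "turn": [0, 0, 0]}, {"claw": 0, "linear": [1.5, -1.5, 8], "turn": [0, 0, 0]}, {"claw": 0, "linear": [1.5, -1.5, 11], "turn": [0, 0, 0]}, {"claw": 0, "linear": [1.5, -1.5, 13], "turn": [0, 0, 0]}, {"claw": 0, "linear": [1.5, -1.5, 14], "turn": [0, 0, 0]}, {"claw": 0, "linear": [1.5, -1.5, 14], "turn": [0, 0, 0]}])

```text
time_s: 18.75
ee_pos: [0.63, 0.2109, 0.1774]
eef_rot: [3.14, -0.002, 0.001]
force: [-0.5, -0.3, -1.1]
grip_width: 0.0621
```

```bash
python3 - <<'E'
from h import *
im=vision.camera('scene');cv2.imwrite("pics/scene8.png",im)
cv2.imwrite('pics/c8.png',cv2.resize(im[170:225,145:195],(500,550),interpolation=2))
print(get_obs()['force'],get_obs()['ee_pos'])
E
```

```text
[-0.06831251  0.07617455 -1.99009848] [0.62997098 0.21095481 0.17746238]
```

View pics/c8.png

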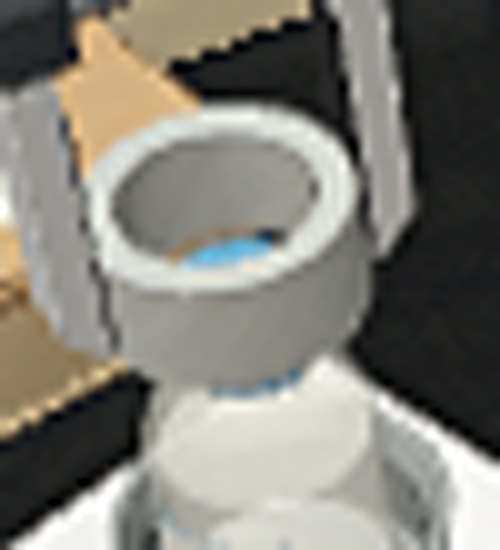

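The cap shows inside the bore at about (168,195) and there is no contact force. Continuing down.

Emit:
play_rows(moves=[{"claw": 0, "linear": [0, 0, 3], "turn": [0, 0, 0]}, {"claw": 0, "linear": [0, 0, 8], "turn": [0, 0, 0]}, {"claw": 0, "linear": [0, 0, 14], "turn": [0, 0, 0]}, {"claw": 0, "linear": [0, 0, 20], "turn": [0, 0, 0]}, {"claw": 0, "linear": [0, 0, 26], "turn": [0, 0, 0]}, {"claw": 0, "linear": [0, 0, 30], "turn": [0, 0, 0]}, {"claw": 0, "linear": [0, 0, 32], "turn": [0, 0, 0]}, {"claw": 0, "linear": [0, 0, 32], "turn": [0, 0, 0]}])

```text
time_s: 19.8
ee_pos: [0.6301, 0.2109, 0.1455]
eef_rot: [3.14, -0.002, 0.001]
force: [-0.0, -0.3, -1.6]
grip_width: 0.0624
```

Emit:
play_rows(moves=[{"claw": 0, "linear": [0, 0, 0.5], "turn": [0, 0, 0]}, {"claw": 0, "linear": [0, 0, 1], "turn": [0, 0, 0]}, {"claw": 0, "linear": [0, 0, 1.5], "turn": [0, 0, 0]}, {"claw": 0, "linear": [0, 0, 1.5], "turn": [0, 0, 0]}])

```text
time_s: 20.3
ee_pos: [0.6301, 0.2109, 0.1439]
eef_rot: [3.14, -0.002, 0.001]
force: [0.2, -0.3, -1.5]
grip_width: 0.0624
```

Emit:
play_rows(moves=[{"claw": 0, "linear": [0, 0, 0.5], "turn": [0, 0, 0]}, {"claw": 0, "linear": [0, 0, 1], "turn": [0, 0, 0]}, {"claw": 0, "linear": [0, 0, 1], "turn": [0, 0, 0]}])

```text
time_s: 20.68
ee_pos: [0.63, 0.2109, 0.1428]
eef_rot: [3.14, -0.002, 0.001]
force: [-0.1, -0.2, -2.0]
grip_width: 0.0623
```

Emit:
play_rows(moves=[{"claw": 0, "linear": [0, 0, 0.5], "turn": [0, 0, 0]}, {"claw": 0, "linear": [0, 0, 0.5], "turn": [0, 0, 0]}])

```text
time_s: 20.92
ee_pos: [0.6301, 0.2109, 0.1425]
eef_rot: [3.14, -0.002, 0.001]
force: [0.2, -0.1, -1.5]
grip_width: 0.0625
```

Emit:
play_rows(moves=[{"claw": 0, "linear": [0, 0, 0.5], "turn": [0, 0, 0]}, {"claw": 0, "linear": [0, 0, 0.5], "turn": [0, 0, 0]}])

```text
time_s: 21.18
ee_pos: [0.6302, 0.211, 0.1424]
eef_rot: [3.141, -0.003, 0.001]
force: [-2.3, -0.3, 4.1]
grip_width: 0.0622
```

Emit:
play_rows(moves=[{"claw": 0, "linear": [0, 0, 0.5], "turn": [0, 0, 0]}, {"claw": 0, "linear": [0, 0, 0.5], "turn": [0, 0, 0]}])

```text
time_s: 21.42
ee_pos: [0.6302, 0.211, 0.1424]
eef_rot: [3.141, -0.003, 0.001]
force: [-1.8, -0.6, 5.3]
grip_width: 0.0624
```

The collar is seated: +5 N at the expected height. Releasing.

Emit:
play_rows(moves=[{"claw": 0.75, "linear": [0, 0, 0], "turn": [0, 0, 0]}, {"claw": 0.85, "linear": [0, 0, 0], "turn": [0, 0, 0]}, {"claw": 1, "linear": [0, 0, 0], "turn": [0, 0, 0]}, {"claw": 1, "linear": [0, 0, 0], "turn": [0, 0, 0]}, {"claw": 1, "linear": [0, 0, 0], "turn": [0, 0, 0]}, {"claw": 1, "linear": [0, 0, 0], "turn": [0, 0, 0]}])

```text
time_s: 22.18
ee_pos: [0.6302, 0.211, 0.1424]
eef_rot: [3.141, -0.003, 0.001]
force: [-0.3, 0.6, 0.5]
grip_width: 0.0939
```

Emit:
play_rows(moves=[{"claw": 1, "linear": [0, 0, -8], "turn": [0, 0, 0]}, {"claw": 1, "linear": [0, 0, -25], "turn": [0, 0, 0]}, {"claw": 1, "linear": [0, 0, -50], "turn": [0, 0, 0]}, {"claw": 1, "linear": [0, 0, -80], "turn": [0, 0, 0]}, {"claw": 1, "linear": [0, 0, -110], "turn": [0, 0, 0]}, {"claw": 1, "linear": [0, 0, -130], "turn": [0, 0, 0]}, {"claw": 1, "linear": [0, 0, -130], "turn": [0, 0, 0]}])

```text
time_s: 23.05
ee_pos: [0.6302, 0.2113, 0.275]
eef_rot: [-3.141, -0.007, 0.001]
force: [-0.0, 0.5, -0.7]
grip_width: 0.0939
```

Emit:
play_rows(moves=[{"claw": 1, "linear": [-28, 37, 0], "turn": [0, 0, 0]}, {"claw": 1, "linear": [-62, 82, 0], "turn": [0, 0, 0]}, {"claw": 1, "linear": [-96, 126, 0], "turn": [0, 0, 0]}, {"claw": 1, "linear": [-130, 171, 0], "turn": [0, 0, 0]}, {"claw": 1, "linear": [-160, 210, 0], "turn": [0, 0, 0]}, {"claw": 1, "linear": [-187, 246, 0], "turn": [0, 0, 0]}, {"claw": 1, "linear": [-187, 246, 0], "turn": [0, 0, 0]}, {"claw": 1, "linear": [-187, 246, 0], "turn": [0, 0, 0]}])

```text
time_s: 24.05
ee_pos: [0.4437, -0.0347, 0.2735]
eef_rot: [-3.141, -0.007, 0.001]
force: [-1.4, -0.0, -0.4]
grip_width: 0.0938
```

```bash
python3 - <<'E'
from h import *
a=vision.camera('scene');b=vision.camera('top')
cv2.imwrite("pics/scene9.png",a);cv2.imwrite("pics/top9.png",b)
cv2.imwrite('pics/c9.png',np.hstack([cv2.resize(a[165:265,125:225],(400,400),interpolation=2),cv2.resize(b[125:225,125:225],(400,400),interpolation=2)]))
o=get_obs();print(o['time_s'],o['force'],o['ee_pos'])
hsv=cv2.cvtColor(b,cv2.COLOR_BGR2HSV);blue=cv2.inRange(hsv,(95,120,80),(115,255,255))>0
c=big(blue,(265,150,315,210))[0][0];print('large',circ(onz('top',c+0.,.138)))
E
```

```text
24.15 [0.95891775 0.2700169  0.40272575] [ 0.44389098 -0.03430632  0.27337563]
large (array([ 0.61995368, -0.02258168]), np.float64(0.03329973763492254), np.float64(0.003790032565172343))
```

View pics/c9.png

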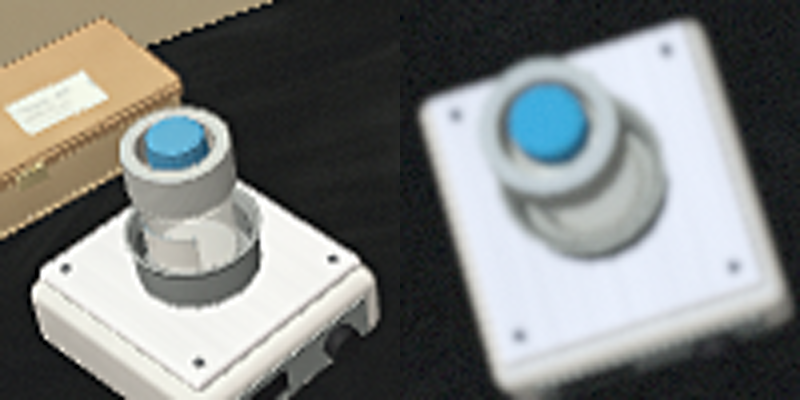

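View pics/scene9.png

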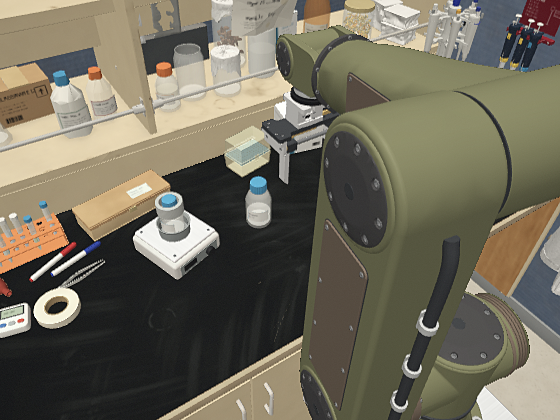

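The collar sits around the cap with its top slightly below the cap's, and the bottle is upright in the cup. The large bottle is still at (258,200) in the scene view. The top-view fit of its cap is partly hidden by the arm, so I'll check it, and the collar's level, numerically.

```bash
python3 - <<'E'
from h import *
def capbox(f):
    h=cv2.cvtColor(cv2.imread(f),cv2.COLOR_BGR2HSV);m=cv2.inRange(h,(95,100,80),(115,255,255))[165:215,235:285];x,y,w,hh=cv2.boundingRect(m);return x+235,y+165,w,hh
print(capbox('pics/scene0.png'),capbox('pics/scene9.png'))
# collar top ring and cap top, read from c9.png crops (4x, origin 125,165 / 125,125)
sc=np.array([(119,147),(176,105),(231,143),(176,187)])/4+[125,165]-np.array([.375,.375])
tp=np.array([(486,127),(552,57),(620,125),(552,197)])-[400,0]; tp=tp/4+[125,125]-np.array([.375,.375])
for n,p in(('scene',sc),('top',tp)):
    for z in(.170,.177,.185): q=circ(onz(n,p,z)); print(n,z,q)
o=get_obs();print(o['time_s'],o['force'])
E
```

```text
(250, 176, 17, 18) (250, 176, 17, 18)
scene 0.17 (array([0.6281002 , 0.21349045]), np.float64(0.06748464447649163), np.float64(0.0016954098223257849))
scene 0.177 (array([0.62051524, 0.2157702 ]), np.float64(0.06685543621483601), np.float64(0.001679602287509915))
scene 0.185 (array([0.61184671, 0.21837561]), np.float64(0.06613634105864498), np.float64(0.0016615365334345601))
top 0.17 (array([0.62937774, 0.20632947]), np.float64(0.06356005465036314), np.float64(0.0015008281557919736))
top 0.177 (array([0.62697951, 0.20473508]), np.float64(0.06306548825773366), np.float64(0.0014891500795057124))
top 0.185 (array([0.62423867, 0.20291291]), np.float64(0.06250026952331028), np.float64(0.0014758037066071622))
24.15 [0.95891775 0.2700169  0.40272575]
```

```bash
python3 -c "
from station import hand_in
print(hand_in())"
```

```text
the job is handed in; nothing more can be done
None
```

I stood the small bottle upright on the cup floor, then slipped the steel collar over its cap onto the shoulder. Both are released, and I handed the job in at about 24 s of the 64 s allowed.

**Bottle:** I lowered it until the wrist force changed from about −2.4 to +2.9 N at the expected height, with the underside at 72 mm, and only then let go. Pictures taken afterwards show it upright in the cup.

**Collar:** I moved it about 2 mm sideways before lowering, because the scene picture showed the cap slightly off its axis. It touched down at the expected shoulder height (138 mm) with about 5 N. In the final pictures it sits level by eye around the cap. At its expected top height of 170 mm, both views put its centre within 2 mm in x, with a circle of 64–67 mm (true size 64 mm).

**Large bottle:** its cap is at the same pixels in the scene view as at the start, so it has not moved.

**Checks that disagreed:**
- The two cameras differ in y by about 4 mm through most of the job, and by about 7 mm on the final collar reading. I used their mean, which agreed with the gripper's release position to about 1 mm.
- The last top-view reading of the large bottle's cap was no use because the arm partly hid it.

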